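Brush out the copper beaker

ROBOT

A 6-joint arm with a two-finger parallel gripper is mounted at the origin on the work surface. World frame = base frame: x ahead of the robot, y to its left, z up, the work surface at z = 0. Lengths are in m, angles in degrees, forces in N, time in s.
With the tool pointing down it reaches from about 0.275 to 0.85 m from the base axis. Payload 19 kg.
Tool frame: the origin (TCP) lies midway between the tips of the shut fingers; the grasp point (between the pads) lies 19 mm behind it (manip.grip_depth is the z of the grasp point in the tool frame, in m); z points along the fingers, y is the line along which they close (so a half turn about z gives the same grasp; the last joint's range is limited). The gripper opens to 85 mm and grips with 20 to 120 N. Pads are 22 mm wide; open, the fingers measure 114 mm over their backs; the gripper's body (76 mm by 85 mm) begins 54 mm behind the grasp point. The pads swing forward as they close: fully open they stand 13 mm farther back than shut.
Start: joints at [61.192, 8.623, 82.357, -0, 89.026, -7.678], TCP at [0.207, 0.536, 0.231] pointing down, gripper open.
Joint ranges: [-160.23, 160.23], [-39.13, 120.54], [6.94, 153.29], [-79.49, 259.48], [9.18, 160.14], [-161.06, 161.06]. Speed limits (degrees/s): [108.29, 108.29, 127.2, 172.46, 172.46, 172.46].

INTERFACE

Orientations are given as [roll, pitch, yaw] about the fixed x, y, z axes, in that order (R = Rz(yaw) Ry(pitch) Rx(roll)).
In Python, from station import manip, imaging, job, models gives the robot as it stands.
- The arm moves only by the tool arm_command, never from a script. Its argument "steps" is a list of rows, each an object of numbers: "wx", "wy", "wz": the turn, a rotation vector about the tool's x, y, z in degrees; "tx", "ty", "tz": the shift along the tool's x, y, z in cm; "grip": the opening, from -1 (shut) to 1 (fully open). In form: [{"wx": .., "wy": .., "wz": .., "tx": .., "ty": .., "tz": .., "grip": ..}, ...]. A call has 1 to 10 rows; each row shifts and turns the commanded pose from where the row before left it, along the tool's axes as they then stand; what a row does not reach is not made up. A row lasts 1/8 s, in which the tool goes at most 62.5 mm and 10.7 degrees, less where a joint would pass 70% of its speed; a pose out of reach is approached as far as the arm can. A call with a gripper value outside its range is refused whole. The fingers move at their own pace and stop on an object; "grip_force" is the grip in N (left out, the last holds). Time passes only in rows, so rows that do not move let the fingers close. It gives the time, the measured TCP pose, the force, the opening and the grip force at its end, in the units of the state.
- manip.get_obs(): the state, without advancing time (a new reading comes with each control period).
- imaging.snapshot(name): name is "side" or "top"; returns a dict with "image" (384x512x3 uint8, red, green, blue), "fx", "fy", "cx", "cy" (pixels), "distortion" ([k1, k2, p1, p2, k3] as OpenCV has them; the pictures are not rectified), "T" (4x4, takes a point from camera to world coordinates). Camera axes: x right, y down, z forward; pixel columns grow to the right and rows downward; lengths in m; the calibration is good to about 2 mm. A picture is of the moment at which its call begins. There is no depth.
- job.close_job(): hands the job in; it is judged then, once.
Trained networks look in the newest picture that a camera, given by its name, has taken for a name from the list of things; names that differ only in an ending like _2 or _b are one class to them, and where a whole thing is asked for, a point or a joint stands for the part that bears it (a point fixed in the world has none). Each returns a list of dicts, best first, with "confidence" (0 to 1); they miss things now and then, are a little off and sometimes report something else, mostly with a low value. They report only what shows in the picture. A call takes as long as a camera call. They do not tell look-alikes from the thing itself.
- models.trace(camera, thing): "pixels" (384x512 bool, what is visible of it) and "box" ([left, top, right, bottom] in pixels, round what is visible of it).
- models.tip_of(camera, thing): "xy" ([column, row] in pixels: a listed point, or the origin of a listed thing).
The state is a dict: "t": time; "joint_pos": joint angles; "qd": joint speeds; "effort": joint torques, N m; "position": TCP position; "eef_rot": TCP orientation; "ft_force": force on the tool from outside, world axes, zero at the start; "ft_torque": the same for the moment, N m; "width": opening from 0.0 (shut) to 1.0 (fully open); "grip_force": force on a finger pad.
Only numpy, scipy, OpenCV 4.12 (cv2) and the standard library are available. Lean on these libraries where they do the work, as an engineer would, in place of code of your own. Each camera call takes 0.05 s, during which the arm holds its last target. There are 200 camera calls.

TASK

Pull down the flap of the grey box, take out the long brush that hangs in its roof slot, and brush out the tall copper beaker: three full strokes, each down to the bottom and back up until the bristles reach the rim. Then hang the brush back in the slot and push the flap fully shut. Leave the beaker standing where it is and do not disturb the other things on the bench.

Things in the scene. Friction and masses are not known exactly. Their poses are not given: they have to be found in the camera images.
- box: Grey steel brush box, fixed, 140 deep (x) x 240 wide (y) x 165 mm high; origin at the centre of its underside, front to its -x. Hollow: 28 mm floor, 5 mm roof. Roof slot 18 mm wide at y = -40 mm, from the front edge back to x = -10 mm, open in front but barred by the shut flap. The brush hangs by its collar on the roof; its head cannot lift out through the slot, only leave by the front.
- slot (a point): Point on the roof's top face (165 mm above the bench), on the slot's centre line, 40 mm behind the box's front edge and 20 mm before the slot's rear end. Axes as the box's.
- flap_hinge (a point): Middle of the flap's hinge line (along the box's y), at the foot of the box's front, 30 mm above the bench, 64 mm in front of the box's centre. Axes as the box's.
- flap (a joint): Angle of the box's front flap about its bottom hinge, rad: 0 = upright and shut; grows as the top comes forward (box -x) and down; stop at 1.35. Stiff: it stays where it is left (3 to 5 N at the bar to move it). Panel 10 mm thick, 236 mm wide, reaching 132 mm from the hinge.
- flap_bar (a point): Middle of the flap's pull bar: round steel, 12 mm thick, parallel to the hinge, in the flap's plane, 166 mm from the hinge line and 34 mm beyond the panel's top edge. It reaches 40 mm to each side of this point, with a post at each end; the point is 60 mm to the box's +y side of the flap's middle. z points from hinge to bar.
- brush: The long brush, 205 mm, hanging upright. Origin at the tip (bottom) of its head, z up along its axis; round. Rigid bristle head 36 mm across from 0 to 45 mm; wire neck 8 mm across to 100; steel collar 36 mm across to 106; round wooden handle 20 mm across to 205. About 0.12 kg.
- brush_tip (a point): The bottom of the brush's head, on its axis.
- brush_collar (a point): Underside of the brush's collar, on its axis, 100 mm from the tip. Hung up, it is at the height of slot.
- beaker: The tall plain copper beaker, loose, upright, open at the top: 62 mm outside, 56 mm inside, 120 mm high, inner floor 5 mm above its underside; about 0.45 kg. Origin at the centre of its underside, z up.
- beaker_floor (a point): Centre of the beaker's inner floor, z up.
- beaker_rim (a point): Centre of the beaker's mouth, at rim height, 120 mm above its underside.
- cup: Bystander: short open copper cup, 68 mm across, 65 mm high. Origin at the centre of its underside.
- stand: Bystander: copper candle stand, an eight-sided ring 84 mm across with four upright tubes 140 to 235 mm high round it, 88 mm across over all. Origin at the centre of its underside.
- jar: Bystander: closed jar with a lid, 64 mm across, 80 mm high. Origin at the centre of its underside.
- tee: Bystander: copper pipe tee lying on the bench, 82 x 64 x 28 mm. Origin below its body.
- elbow: Bystander: copper pipe elbow lying on the bench, legs 65 and 55 mm along its x and y, 28 mm high. Origin below its corner.
Not all that is in view belongs to the job. There is more than one size of the brush; the job needs the smallest.

How it is judged (in metres and radians):
On the way, in this order (a step that is already met when the one before it is completed fails the run):
1. the flap is pulled well down (value of joint flap above 0.8 rad), for 0.1 s.
2. first stroke down: the brush's tip within 20 mm of the beaker's inner floor (horizontal distance between brush_tip and beaker_floor below 0.022 m and z of brush_tip in the frame of beaker_floor below 0.02 m), for 0.02 s.
3. first stroke up: the tip at least 62 mm above that floor, still inside the beaker (horizontal distance between brush_tip and beaker_floor below 0.024 m and z of brush_tip in the frame of beaker_floor between 0.062 and 0.118 m), for 0.02 s.
4. second stroke down: the brush's tip within 20 mm of the beaker's inner floor (all of step 2), for 0.02 s.
5. second stroke up: the tip at least 62 mm above that floor, still inside the beaker (all of step 3), for 0.02 s.
6. third stroke down: the brush's tip within 20 mm of the beaker's inner floor (all of step 4), for 0.02 s.
7. third stroke up: the tip at least 62 mm above that floor, still inside the beaker (all of step 5), for 0.02 s.
At the end, for the whole second after the job is handed in: Flap shut (within 0.08 rad); brush at rest, hanging upright in the slot (collar within 8 mm of roof height, 12 mm sideways and 30 mm along the slot of the slot point; tilt under 0.15 rad); beaker at rest, upright (tilt under 0.1 rad), within 40 mm of where it began (value of joint flap below 0.08 rad and z of brush_collar in the frame of slot between -0.008 and 0.008 m and y of brush_collar in the frame of slot between -0.012 and 0.012 m and x of brush_collar in the frame of slot between -0.03 and 0.03 m and angle between brush's own z axis and vertical below 0.15 rad and linear speed of each of brush, beaker below 0.02 m/s and angle between beaker's own z axis and vertical below 0.1 rad and distance of beaker from where it was at the start of the episode below 0.04 m); the robot touches nothing.
It fails at once if the beaker is tipped by more than 0.4 rad or lifted 30 mm (angle between beaker's own z axis and vertical above 0.4 rad or height (world z) of beaker above 0.03 m).
It fails at once if the short cup, candle stand, jar, tee or elbow is moved more than 25 mm (distance of any of cup, stand, jar, tee, elbow from where it was at the start of the episode above 0.025 m).
It also fails if it takes over 72 s, if anything falls off the work surface, if the arm or the gripper's body presses on something with over 40 N, if the wrist force passes 120 N, or if a joint passes its speed limit or range.

## Working session

There is one attempt and no reset: what is moved stays moved. The work goes in short steps, Python scripts to look and compute and a tool call to move; the robot and the scene stay as the last step left them, time stands still between calls to the robot, and variables do not carry over. Pictures are saved under pics/ and viewed, at most 10 in all, crops included, and the job is handed in when it is done.

Besides the shell and the picture viewer there is one more tool, called after "Call:" as a command line: name --argument value ..., lists and objects as JSON in quotes. arm_command: Moves the arm, as the interface text tells. Its arguments: {"type":"object","properties":{"steps":{"type":"array"},"grip_force":{"type":"number"}},"required":["steps"]}

```bash
mkdir -p pics; python3 - <<'E'
from station import manip, imaging, job, models
import cv2,numpy as np
ims=[]
for c in ("side","top"):
    s=imaging.snapshot(c); cv2.imwrite(f"pics/{c}0.png",s["image"][:,:,::-1])
    print(c,s["fx"],s["fy"],s["cx"],s["cy"],s["distortion"]);print(np.round(s["T"],4).tolist())
    for n in ("box","slot","flap_hinge","flap_bar","brush","brush_tip","brush_collar","beaker","beaker_rim","cup","stand","jar","tee","elbow"):
        r=models.tip_of(c,n); print(n,[(np.round(d["xy"],1).tolist(),round(d["confidence"],2)) for d in r[:4]])
print(manip.get_obs(), manip.grip_depth)
E
```

```text
side 441.8202493366626 441.8202493366626 256.5053408464948 190.44322967575033 [-0.07235801  0.          0.          0.          0.        ]
[[0.9891, -0.0919, 0.1152, 0.41], [-0.147, -0.666, 0.7314, -0.7744], [0.0095, -0.7403, -0.6722, 0.8888], [0.0, 0.0, 0.0, 1.0]]
box [([295.3, 178.3], 0.65), ([238.9, 295.6], 0.39)]
slot [([297.2, 146.4], 0.55)]
flap_hinge [([276.4, 176.3], 0.73), ([234.9, 366.2], 0.66)]
flap_bar [([267.0, 120.3], 0.97)]
brush [([239.3, 143.7], 0.78), ([291.1, 174.0], 0.75), ([319.4, 239.7], 0.58)]
brush_tip [([291.2, 175.3], 0.9), ([239.0, 147.3], 0.87), ([320.6, 237.5], 0.8)]
brush_collar [([331.6, 200.2], 0.97), ([238.8, 114.7], 0.97), ([295.7, 148.0], 0.72), ([268.9, 121.2], 0.57)]
beaker [([239.2, 302.1], 0.89), ([297.7, 150.0], 0.5), ([296.1, 176.1], 0.33)]
beaker_rim [([193.0, 166.7], 0.7), ([237.2, 264.6], 0.62)]
cup [([234.2, 364.5], 0.76)]
stand [([309.6, 345.3], 0.8)]
jar [([309.8, 284.9], 0.94)]
tee [([203.0, 244.8], 0.56)]
elbow [([188.7, 168.3], 0.75), ([278.2, 174.9], 0.46)]
top 354.91209307119044 354.91209307119044 247.21920117700125 202.46341138765
[... 744 characters left out ...]
bow [([145.9, 260.1], 0.72)]
{'t': 1.5, 'joint_pos': array([ 6.11932319e+01,  8.62416454e+00,  8.23570070e+01, -1.02002092e-03,
        8.90262519e+01, -7.67948004e+00]), 'qd': array([ 0.08008906,  0.03853174, -0.0681851 ,  0.01165997,  0.10549311,
        0.12685299]), 'effort': array([ 2.76331020e-04, -7.12795401e+01, -5.71048164e+01, -1.12121891e-04,
        1.47955881e-03, -2.27344628e-05]), 'position': array([0.20728001, 0.53630686, 0.23125467]), 'eef_rot': array([-1.79992507e+02,  1.87175800e-05,  1.58872729e+02]), 'ft_force': array([-0.45165928, -0.70526261, -1.00344756]), 'ft_torque': array([0.05472493, 0.01494754, 0.0303188 ]), 'grip_force': 0.0, 'width': 1.0057979459743973} -0.0187
```

```bash
python3 -c "
import cv2
for c in('side','top'):
    cv2.imwrite(f'pics/{c}0b.png',cv2.resize(cv2.imread(f'pics/{c}0.png'),(800,600),interpolation=cv2.INTER_CUBIC))"
```

```text
(no output)
```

View pics/side0b.png

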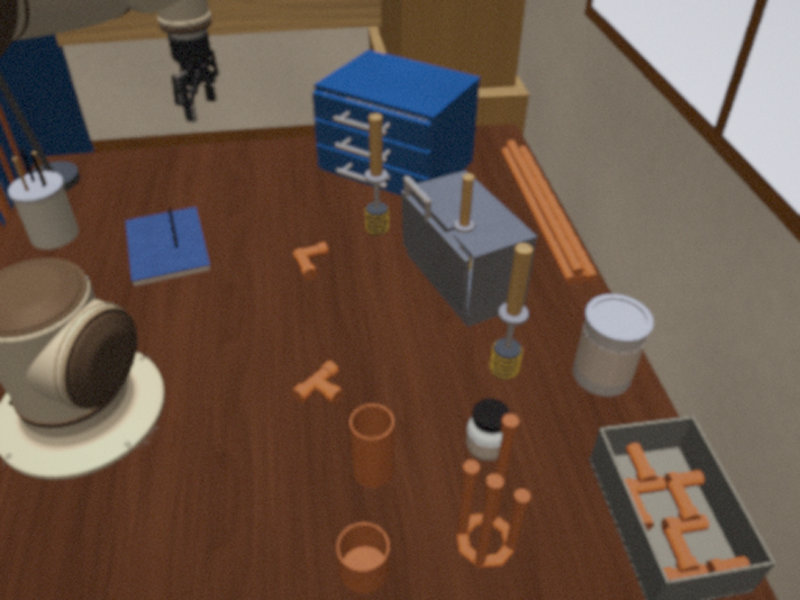

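View pics/top0b.png

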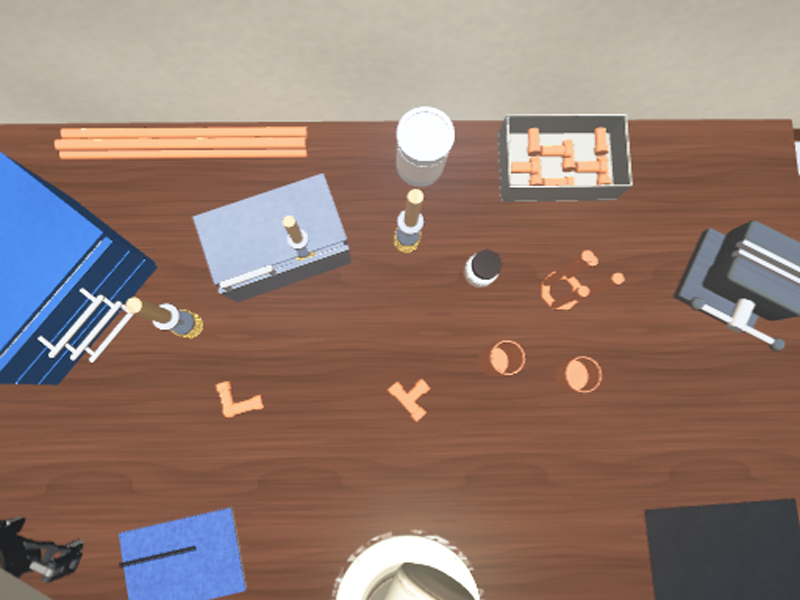

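Side view (800-scale): the grey box is at about (470,240) with the small brush at (465,200), the look-alike brushes at (375,170) and (510,310), the tall beaker at (372,445) and the cup at (363,560). Top view: box roof corners are about (193,215), (325,175), (348,245), (218,290); beaker mouth (507,357), cup (583,373). I'll now fit the poses.

```bash
cat > h.py <<'E'
import numpy as np, cv2, json
from scipy.optimize import least_squares
from scipy.spatial.transform import Rotation as R
from station import manip, imaging, job, models
def proj(s,P):
    T=np.linalg.inv(s["T"]); p,_=cv2.projectPoints(np.atleast_2d(P).astype(float),cv2.Rodrigues(T[:3,:3])[0],T[:3,3],K(s),np.array(s["distortion"],float)); return p[:,0]
def K(s): return np.array([[s["fx"],0,s["cx"]],[0,s["fy"],s["cy"]],[0,0,1.]])
def atz(s,uv,z):
    u=cv2.undistortPoints(np.array([[uv]],float),K(s),np.array(s["distortion"],float))[0,0]
    d=np.asarray(s["T"])[:3,:3]@[u[0],u[1],1]; o=np.asarray(s["T"])[:3,3]; return o+d*(z-o[2])/d[2]
def box2w(p,P): 
    c,s=np.cos(p[2]),np.sin(p[2]); P=np.atleast_2d(P); return np.c_[p[0]+c*P[:,0]-s*P[:,1],p[1]+s*P[:,0]+c*P[:,1],P[:,2]]
E
python3 - <<'E'
from h import *
S={c:imaging.snapshot(c) for c in("side","top")}
k=512/800
B=dict(rl=[.07,.12,.165],rr=[.07,-.12,.165],fr=[-.07,-.12,.165],slot=[-.03,-.04,.165],hinge=[-.064,0,.03],bar=[-.064,.06,.196])
obs=[("top","rl",[193*k,215*k]),("top","rr",[325*k,175*k]),("top","slot",[190,152.5]),("top","bar",[246*k,278*k]),
("side","slot",[296.5,147]),("side","hinge",[276.4,176.3]),("side","bar",[267,120.3]),("side","rl",[462*k,173*k]),("side","rr",[533*k,237*k])]
f=lambda p:np.concatenate([proj(S[c],box2w(p,B[n]))[0]-uv for c,n,uv in obs])
r=least_squares(f,[.55,.2,0.2],loss="soft_l1"); print(r.x,np.degrees(r.x[2])); 
for o,e in zip(obs,f(r.x).reshape(-1,2)): print(o[:2],e.round(1))
print("bar,slot",box2w(r.x,[B["bar"],B["slot"]]).round(4))
def tri(a,b):
    g=lambda P:np.concatenate([proj(S["side"],P)[0]-a,proj(S["top"],P)[0]-b]); q=least_squares(g,[.5,.1,.15]); return q.x.round(4),q.fun.round(1)
print("collar",tri([296.5,147.5],[190.3,153.3]))
print("handle top",tri([467*k,178*k],[289*k,222*k]))
for n,h in (("beaker",.12),("cup",.065)):
  for c in S:
    for d in models.trace(c,n)[:3]: 
        m=d["pixels"]; ys=np.nonzero(m)[0]; b=d["box"]; print(n,c,round(d["confidence"],2),np.round(b,0))
print("beaker rim side",atz(S["side"],[372*k,421*k],.12),"top",atz(S["top"],[507.5*k,357.5*k],.12), atz(S["top"],[324.6,227.6],.12))
print("cup",atz(S["top"],[583.5*k,374*k],.065),atz(S["side"],[363*k,549*k],.065))
print("stand",atz(S["side"],[309.6,345.3],0),"jar",atz(S["side"],[309.8,284.9],0),"tee",atz(S["top"],[262,256],.014),"elbow",atz(S["top"],[148,258],.014))
print("brushL top",atz(S["top"],[135*k,305*k],.25),"R",atz(S["top"],[415*k,197*k],.25))
E
```

```text
[0.68313248 0.23091595 0.32162306] 18.427643646508532
('top', 'rl') [0.4 1.6]
('top', 'rr') [-0.2 -0.2]
('top', 'slot') [1.5 1.8]
('top', 'bar') [-0.2 -2.6]
('side', 'slot') [-1.3 -2.1]
('side', 'hinge') [-0.8  0.9]
('side', 'bar') [0.7 0. ]
('side', 'rl') [ 1.  -2.1]
('side', 'rr') [ 0.7 -0.6]
bar,slot [[0.6034 0.2676 0.196 ]
 [0.6673 0.1835 0.165 ]]
collar (array([0.6734, 0.1886, 0.1518]), array([ 0.2, -0. , -0. ,  0.2]))
handle top (array([0.6709, 0.1861, 0.263 ]), array([ 0., -0., -0.,  0.]))
beaker side 0.92 [226. 259. 252. 311.]
beaker top 0.67 [301. 220. 338. 242.]
cup side 0.56 [215. 337. 250. 376.]
cup side 0.49 [222. 257. 252. 312.]
cup side 0.19 [187. 231. 219. 258.]
cup top 0.72 [357. 227. 387. 247.]
beaker rim side [ 0.46472746 -0.18424366  0.12      ] top [ 0.46277392 -0.18113324  0.12      ] [ 0.46611713 -0.18072584  0.12      ]
cup [ 0.43279902 -0.33636727  0.065     ] [ 0.433231   -0.34335794  0.065     ]
stand [ 0.60305776 -0.31939539  0.        ] jar [ 6.40502477e-01 -1.63425239e-01 -1.11022302e-16] tee [ 0.3891536  -0.01109537  0.014     ] elbow [0.38880415 0.33346844 0.014     ]
brushL top [0.54495866 0.42434627 0.25      ] R [ 0.71434957 -0.01277398  0.25      ]
```

Call:
arm_command --steps '[{"wz": 10.1, "tz": -1.4}, {"wz": 10.1, "tz": -1.4}, {"wz": 10.1, "tz": -1.4}, {"wz": 10.1, "tz": -1.4}, {"wz": 10.1, "tz": -1.4}]' --grip_force 60

```text
validation failed for argument at $.st...
```

Call:
arm_command --steps '[{"tx": -5.4, "ty": 2.2, "grip": 0}, {"tx": -5.4, "ty": 2.2, "grip": 0}, {"tx": -5.4, "ty": 2.2, "grip": 0}, {"tx": -5.4, "ty": 2.2, "grip": 0}, {"tx": -5.4, "ty": 2.2, "grip": 0}, {"tx": -5.4, "ty": 2.2, "grip": 0}, {"tx": -5.4, "ty": 2.2, "grip": 0}, {"grip": 0}, {"grip": 0}]'

```text
validation failed for argument at $.st...
```

```bash
cat >> h.py <<'E'
BP=np.array([0.6831,0.2309,0.3216])
def state(p=BP):
    o=manip.get_obs(); d=o["position"][:2]-p[:2]; c,s=np.cos(p[2]),np.sin(p[2])
    print("t",round(o["t"],2),"box-frame tcp",np.round([c*d[0]+s*d[1],-s*d[0]+c*d[1],o["position"][2]],4),"rot",np.round(o["eef_rot"],1),"w",round(o["width"],3),"F",o["ft_force"].round(1),"g",o["grip_force"])
E
python3 -c "
from h import *
state()"
```

```text
t 1.8 box-frame tcp [-0.3549  0.4401  0.2313] rot [-180.    -0.   158.9] w 1.0 F [-0.6  0.4 -0.3] g 0.0
```

Every key is probably required in each row.

Call:
arm_command --steps '[{"wx": 0, "wy": 0, "wz": 10.1, "tx": 0, "ty": 0, "tz": -1.4, "grip": 0}, {"wx": 0, "wy": 0, "wz": 10.1, "tx": 0, "ty": 0, "tz": -1.4, "grip": 0}, {"wx": 0, "wy": 0, "wz": 10.1, "tx": 0, "ty": 0, "tz": -1.4, "grip": 0}, {"wx": 0, "wy": 0, "wz": 10.1, "tx": 0, "ty": 0, "tz": -1.4, "grip": 0}, {"wx": 0, "wy": 0, "wz": 10.1, "tx": 0, "ty": 0, "tz": -1.4, "grip": 0}]' --grip_force 60

```text
t: 2.42
position: [0.2073, 0.5363, 0.3018]
eef_rot: [-180.0, 0.0, 108.0]
ft_force: [0.5, 0.1, -0.2]
width: 0.499
grip_force: 0.0
```

Call:
arm_command --steps '[{"wx": 0, "wy": 0, "wz": 0, "tx": -5.4, "ty": 2.2, "tz": 0, "grip": 0}, {"wx": 0, "wy": 0, "wz": 0, "tx": -5.4, "ty": 2.2, "tz": 0, "grip": 0}, {"wx": 0, "wy": 0, "wz": 0, "tx": -5.4, "ty": 2.2, "tz": 0, "grip": 0}, {"wx": 0, "wy": 0, "wz": 0, "tx": -5.4, "ty": 2.2, "tz": 0, "grip": 0}, {"wx": 0, "wy": 0, "wz": 0, "tx": -5.4, "ty": 2.2, "tz": 0, "grip": 0}, {"wx": 0, "wy": 0, "wz": 0, "tx": -5.4, "ty": 2.2, "tz": 0, "grip": 0}, {"wx": 0, "wy": 0, "wz": 0, "tx": -5.4, "ty": 2.2, "tz": 0, "grip": 0}, {"wx": 0, "wy": 0, "wz": 0, "tx": 0, "ty": 0, "tz": 0, "grip": 0}]'

```text
t: 3.42
position: [0.4745, 0.2232, 0.3008]
eef_rot: [-180.0, 0.0, 108.1]
ft_force: [-0.0, -0.3, 0.2]
width: 0.493
grip_force: 0.0
```

```bash
python3 -c "
from h import *
state()"
```

```text
t 3.42 box-frame tcp [-0.2003  0.0587  0.3008] rot [-180.     0.   108.1] w 0.493 F [-0.  -0.3  0.2] g 0.0
```

Call:
arm_command --steps '[{"wx": 0, "wy": 0, "wz": 0, "tx": 0, "ty": 4.5, "tz": 0, "grip": 0.3}, {"wx": 0, "wy": 0, "wz": 0, "tx": 0, "ty": 4.5, "tz": 0, "grip": 0.3}, {"wx": 0, "wy": 0, "wz": 0, "tx": 0, "ty": 4.5, "tz": 0, "grip": 0.3}, {"wx": 0, "wy": 0, "wz": 0, "tx": 0, "ty": 0, "tz": 4, "grip": 0.3}, {"wx": 0, "wy": 0, "wz": 0, "tx": 0, "ty": 0, "tz": 3, "grip": 0.3}, {"wx": 0, "wy": 0, "wz": 0, "tx": 0, "ty": 0, "tz": 0, "grip": 0.3}]'

```text
t: 4.18
position: [0.5996, 0.2691, 0.2292]
eef_rot: [-179.8, -0.0, 108.4]
ft_force: [-0.1, -0.6, 0.4]
width: 0.65
grip_force: 0.0
```

```bash
python3 - <<'E'
from h import *
state()
a=imaging.snapshot("side")["image"]; b=imaging.snapshot("top")["image"]
k=lambda im,r,c:cv2.resize(im[r:r+120,c:c+110],None,fx=3.5,fy=3.5,interpolation=cv2.INTER_CUBIC)
cv2.imwrite("pics/bar1.png",np.hstack([k(a,70,230),k(b,100,120)])[:,:,::-1])
E
```

```text
t 4.17 box-frame tcp [-0.0672  0.0627  0.2292] rot [-179.8   -0.   108.4] w 0.65 F [-0.1 -0.6  0.4] g 0.0
```

View pics/bar1.png

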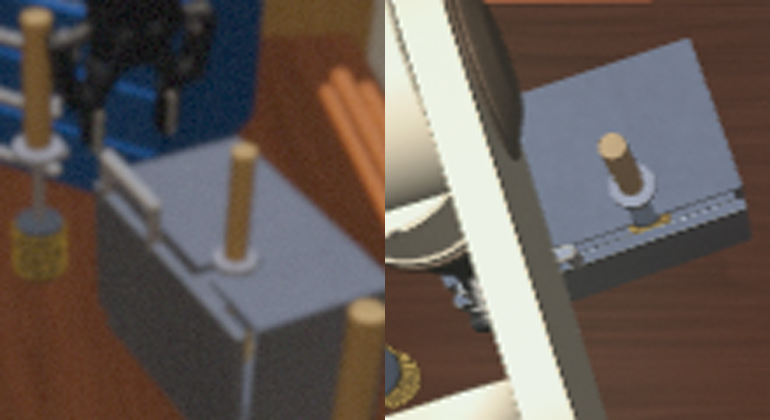

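The side view shows the fingers straddling the bar; its near post is at about crop (155,235), clear of them. Descending and gripping.

Call:
arm_command --steps '[{"wx": 0, "wy": 0, "wz": 0, "tx": 0, "ty": 0.3, "tz": 2.5, "grip": 0.3}, {"wx": 0, "wy": 0, "wz": 0, "tx": 0, "ty": 0, "tz": 2.3, "grip": 0.3}, {"wx": 0, "wy": 0, "wz": 0, "tx": 0, "ty": 0, "tz": 0, "grip": 0.3}]'

```text
t: 4.65
position: [0.6033, 0.2697, 0.1836]
eef_rot: [-180.0, 0.0, 108.4]
ft_force: [-0.1, 0.0, 0.4]
width: 0.648
grip_force: 0.0
```

Call:
arm_command --steps '[{"wx": 0, "wy": 0, "wz": 0, "tx": 0, "ty": 0, "tz": 0, "grip": -0.3}, {"wx": 0, "wy": 0, "wz": 0, "tx": 0, "ty": 0, "tz": 0, "grip": -0.5}, {"wx": 0, "wy": 0, "wz": 0, "tx": 0, "ty": 0, "tz": 0, "grip": -0.6}, {"wx": 0, "wy": 0, "wz": 0, "tx": 0, "ty": 0, "tz": 0, "grip": -0.65}]' --grip_force 20

```text
t: 5.15
position: [0.6035, 0.2695, 0.1837]
eef_rot: [180.0, 0.0, 108.4]
ft_force: [-2.1, -0.8, 1.2]
width: 0.178
grip_force: 1.2
```

```bash
python3 - <<'E'
from h import *
state()
E
```

```text
t 5.15 box-frame tcp [-0.0633  0.0618  0.1837] rot [180.    0.  108.4] w 0.178 F [-2.1 -0.8  1.2] g 1.1922387778759003
```

Call:
arm_command --steps '[{"wx": 0, "wy": 0, "wz": 0, "tx": 0, "ty": -2.15, "tz": 0.14, "grip": -0.65}, {"wx": 0, "wy": 0, "wz": 0, "tx": 0, "ty": -2.12, "tz": 0.42, "grip": -0.65}, {"wx": 0, "wy": 0, "wz": 0, "tx": 0, "ty": -2.04, "tz": 0.69, "grip": -0.65}, {"wx": 0, "wy": 0, "wz": 0, "tx": 0, "ty": -1.94, "tz": 0.95, "grip": -0.65}, {"wx": 0, "wy": 0, "wz": 0, "tx": 0, "ty": -1.8, "tz": 1.19, "grip": -0.65}]'

```text
t: 5.78
position: [0.5081, 0.2378, 0.1496]
eef_rot: [179.9, 0.0, 108.4]
ft_force: [4.5, 0.6, -2.3]
width: 0.175
grip_force: 1.9
```

Call:
arm_command --steps '[{"wx": 0, "wy": 0, "wz": 0, "tx": 0, "ty": -1.63, "tz": 1.41, "grip": -0.65}, {"wx": 0, "wy": 0, "wz": 0, "tx": 0, "ty": -1.43, "tz": 1.61, "grip": -0.65}, {"wx": 0, "wy": 0, "wz": 0, "tx": 0, "ty": -1.21, "tz": 1.79, "grip": -0.65}, {"wx": 0, "wy": 0, "wz": 0, "tx": 0, "ty": -0.97, "tz": 1.93, "grip": -0.65}, {"wx": 0, "wy": 0, "wz": 0, "tx": 0, "ty": -0.71, "tz": 2.04, "grip": -0.65}, {"wx": 0, "wy": 0, "wz": 0, "tx": 0, "ty": 0, "tz": 0, "grip": -0.65}]'

```text
t: 6.52
position: [0.4524, 0.2192, 0.0609]
eef_rot: [179.9, 0.0, 108.4]
ft_force: [8.1, 2.7, -4.6]
width: 0.175
grip_force: 4.0
```

```bash
python3 - <<'E'
from h import *
state()
a=imaging.snapshot("side")["image"]; b=imaging.snapshot("top")["image"]
k=lambda im,r,c:cv2.resize(im[r:r+120,c:c+110],None,fx=3.5,fy=3.5,interpolation=cv2.INTER_CUBIC)
cv2.imwrite("pics/bar2.png",np.hstack([k(a,90,220),k(b,110,120)])[:,:,::-1])
E
```

```text
t 6.53 box-frame tcp [-0.2226  0.0618  0.0609] rot [179.9   0.  108.4] w 0.175 F [ 8.1  2.7 -4.6] g 3.980463445186615
```

View pics/bar2.png

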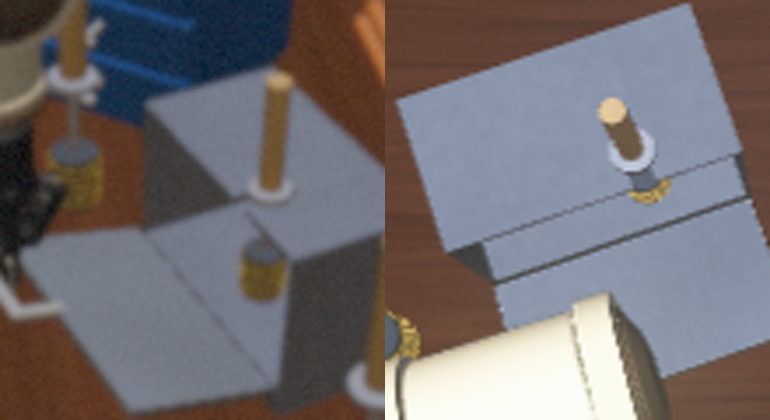

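Flap is well down (side crop: the panel lies forward of the open box, brush head visible at (262,268)). Releasing upward and refining the box/brush pose from the clear roof view.

Call:
arm_command --steps '[{"wx": 0, "wy": 0, "wz": 0, "tx": 0, "ty": 0.2, "tz": 0, "grip": -0.55}, {"wx": 0, "wy": 0, "wz": 0, "tx": 0, "ty": 0, "tz": -1, "grip": -0.5}, {"wx": 0, "wy": 0, "wz": 0, "tx": 0, "ty": 0, "tz": -3, "grip": -0.5}, {"wx": 0, "wy": 0, "wz": 0, "tx": 0, "ty": 0, "tz": -6, "grip": 0}, {"wx": 0, "wy": 0, "wz": 0, "tx": 0, "ty": 0, "tz": -6, "grip": 0}, {"wx": 0, "wy": 0, "wz": 0, "tx": 0, "ty": 0, "tz": -6, "grip": 0}, {"wx": 0, "wy": 0, "wz": 0, "tx": 0, "ty": 0, "tz": -4, "grip": 0}, {"wx": 0, "wy": 0, "wz": 0, "tx": 0, "ty": 0, "tz": 0, "grip": 0}]'

```text
t: 7.62
position: [0.454, 0.22, 0.3253]
eef_rot: [179.7, 0.0, 108.4]
ft_force: [-0.2, -0.4, -0.1]
width: 0.496
grip_force: 0.0
```

```bash
python3 - <<'E'
from h import *
state()
S={c:imaging.snapshot(c) for c in("side","top")}
cs=[([.07,.12,.165],[123.4,138.6]),([.07,-.12,.165],[207.7,110.9]),([-.07,-.12,.165],[222.9,153.4]),([-.07,.12,.165],[138.6,181.4])]
f=lambda p:np.concatenate([proj(S["top"],box2w(p,P))[0]-uv for P,uv in cs])
r=least_squares(f,BP); print(r.x,f(r.x).round(1))
def tri(a,b,z):
    g=lambda P:np.concatenate([proj(S["side"],[P[0],P[1],z])[0]-a,proj(S["top"],[P[0],P[1],z])[0]-b]); q=least_squares(g,[.67,.18]); return q.x,q.fun.round(1)
for a in (tri([297.1,143.7],[190.6,153.4],.170),tri([300,112.3],[184.6,141.4],.27)):
    d=a[0]-BP[:2];c,s=np.cos(BP[2]),np.sin(BP[2]);print(a,"box",(c*d[0]+s*d[1]).round(4),(-s*d[0]+c*d[1]).round(4))
print("bar",proj(S["side"],box2w(BP,[-.064-.166*np.sin(1.3),.06,.03+.166*np.cos(1.3)])),[(d["xy"],d["confidence"]) for d in models.tip_of("side","flap_bar")])
E
```

```text
t 7.62 box-frame tcp [-0.2208  0.0621  0.3253] rot [179.7   0.  108.4] w 0.496 F [-0.2 -0.4 -0.1] g 0.0
[0.69183961 0.23259193 0.32634109] [-0.1 -2.3 -0.7 -2.3  0.7  1.7  0.1  2.7]
(array([0.67027161, 0.18402239]), array([-0.7, -0.5,  0.4, -0.7])) box -0.027 -0.0404
(array([0.67162759, 0.1850533 ]), array([-0.6, -0.5,  0.3, -0.5])) box -0.0254 -0.0399
bar [[217.70707455 169.30473575]] [([217.4, 171.1], 0.85), ([297.1, 147.4], 0.66)]
```

Call:
arm_command --steps '[{"wx": 0, "wy": 0, "wz": 0, "tx": -2.55, "ty": 4.9, "tz": 0, "grip": 0.3}, {"wx": 0, "wy": 0, "wz": 0, "tx": -2.55, "ty": 4.9, "tz": 0, "grip": 0.3}, {"wx": 0, "wy": 0, "wz": 0, "tx": -2.55, "ty": 4.9, "tz": 0, "grip": 0.3}, {"wx": 0, "wy": 0, "wz": 0, "tx": -2.55, "ty": 4.8, "tz": 0, "grip": 0.3}, {"wx": 0, "wy": 0, "wz": 0, "tx": 0, "ty": 0, "tz": 0, "grip": 0.3}]'

```text
t: 8.4
position: [0.6732, 0.1832, 0.3166]
eef_rot: [-179.6, -0.0, 108.3]
ft_force: [-0.8, -0.3, -1.0]
width: 0.645
grip_force: 0.0
```

```bash
python3 - <<'E'
from h import *
state()
E
```

```text
t 8.4 box-frame tcp [-0.0244 -0.0422  0.3166] rot [-179.6   -0.   108.3] w 0.645 F [-0.8 -0.3 -1. ] g 0.0
```

Call:
arm_command --steps '[{"wx": 0, "wy": 0, "wz": 0, "tx": 0.1, "ty": 0, "tz": 3.5, "grip": 0.3}, {"wx": 0, "wy": 0, "wz": 0, "tx": 0.1, "ty": -0.1, "tz": 3.5, "grip": 0.3}, {"wx": 0, "wy": 0, "wz": 0, "tx": 0, "ty": 0, "tz": 3.4, "grip": 0.3}, {"wx": 0, "wy": 0, "wz": 0, "tx": 0, "ty": 0, "tz": 0, "grip": 0.3}, {"wx": 0, "wy": 0, "wz": 0, "tx": 0, "ty": 0, "tz": 0, "grip": 0.3}]'

```text
t: 9.02
position: [0.6692, 0.1862, 0.2192]
eef_rot: [179.9, 0.0, 108.4]
ft_force: [0.7, 1.0, 0.4]
width: 0.651
grip_force: 0.0
```

```bash
python3 - <<'E'
from h import *
state()
E
```

```text
t 9.03 box-frame tcp [-0.0273 -0.038   0.2192] rot [179.9   0.  108.4] w 0.651 F [0.7 1.  0.4] g 0.0
```

Call:
arm_command --steps '[{"wx": 0, "wy": 0, "wz": 0, "tx": -0.2, "ty": 0, "tz": 0.6, "grip": 0.3}, {"wx": 0, "wy": 0, "wz": 0, "tx": 0, "ty": 0, "tz": 0, "grip": -0.2}, {"wx": 0, "wy": 0, "wz": 0, "tx": 0, "ty": 0, "tz": 0, "grip": -0.7}, {"wx": 0, "wy": 0, "wz": 0, "tx": 0, "ty": 0, "tz": 0, "grip": -1}, {"wx": 0, "wy": 0, "wz": 0, "tx": 0, "ty": 0, "tz": 0, "grip": -1}, {"wx": 0, "wy": 0, "wz": 0, "tx": 0, "ty": 0, "tz": 0, "grip": -1}]' --grip_force 40

```text
t: 9.78
position: [0.67, 0.1841, 0.2119]
eef_rot: [180.0, 0.0, 108.4]
ft_force: [-0.0, -0.2, 3.7]
width: 0.222
grip_force: 39.9
```

Call:
arm_command --steps '[{"wx": 0, "wy": 0, "wz": 0, "tx": 0, "ty": 0, "tz": -0.6, "grip": -1}, {"wx": 0, "wy": 0, "wz": 0, "tx": 0, "ty": 0, "tz": 0, "grip": -1}, {"wx": 0, "wy": 0, "wz": 0, "tx": 0, "ty": 0, "tz": 0, "grip": -1}]'

```text
t: 10.15
position: [0.6698, 0.1841, 0.2174]
eef_rot: [-180.0, 0.0, 108.4]
ft_force: [0.2, -0.0, -0.9]
width: 0.223
grip_force: 39.6
```

```bash
python3 - <<'E'
from h import *
state()
E
```

```text
t 10.15 box-frame tcp [-0.0274 -0.0402  0.2174] rot [-180.     0.   108.4] w 0.223 F [ 0.2 -0.  -0.9] g 39.6097469329834
```

Call:
arm_command --steps '[{"wx": 0, "wy": 0, "wz": 0, "tx": 0, "ty": -2.3, "tz": 0, "grip": -1}, {"wx": 0, "wy": 0, "wz": 0, "tx": 0, "ty": -2.3, "tz": 0, "grip": -1}, {"wx": 0, "wy": 0, "wz": 0, "tx": 0, "ty": -2.3, "tz": 0, "grip": -1}, {"wx": 0, "wy": 0, "wz": 0, "tx": 0, "ty": -2.3, "tz": 0, "grip": -1}, {"wx": 0, "wy": 0, "wz": 0, "tx": 0, "ty": -2, "tz": -1, "grip": -1}, {"wx": 0, "wy": 0, "wz": 0, "tx": 0, "ty": 0, "tz": 0, "grip": -1}]'

```text
t: 10.9
position: [0.5631, 0.1487, 0.2286]
eef_rot: [179.9, 0.0, 108.4]
ft_force: [0.2, -0.3, -1.6]
width: 0.219
grip_force: 39.7
```

```bash
python3 - <<'E'
from h import *
state()
imaging.snapshot("side");imaging.snapshot("top")
S={c:imaging.snapshot(c) for c in("side","top")}
print([(d["xy"].round(1) if hasattr(d["xy"],"round") else d["xy"],round(d["confidence"],2)) for d in models.tip_of("side","brush_tip")])
o=manip.get_obs()["position"]; print("pred tip",proj(S["side"],[o[0],o[1],o[2]-.147]),"top",proj(S["top"],[o[0],o[1],o[2]-.147]))
cv2.imwrite("pics/out.png",cv2.resize(S["side"]["image"],(800,600))[:,:,::-1])
E
```

```text
t 10.9 box-frame tcp [-0.1399 -0.0401  0.2286] rot [179.9   0.  108.4] w 0.219 F [ 0.2 -0.3 -1.6] g 39.67486023902893
[([321.9, 236.7], 0.94), ([259.4, 178.4], 0.89), ([243.1, 145.2], 0.63)]
pred tip [[259.65262595 179.63195696]] top [[207.16842319 196.57055219]]
```

View pics/out.png

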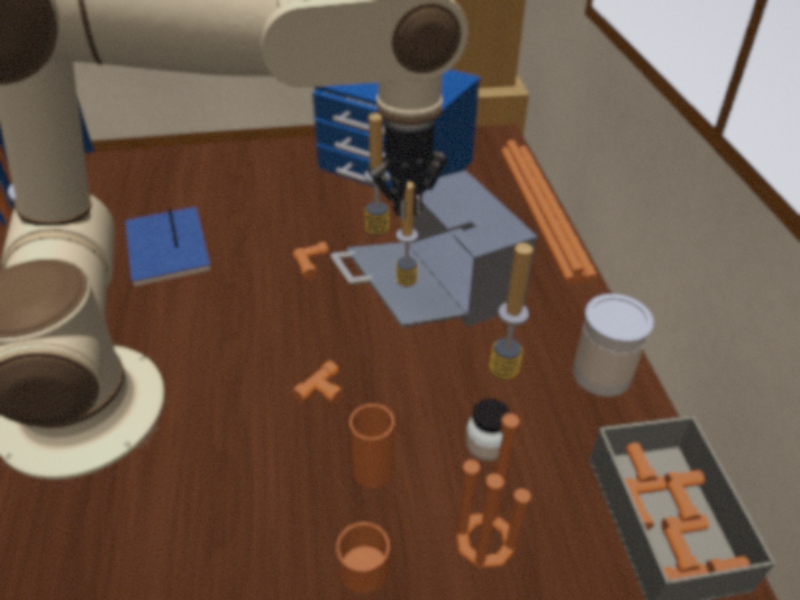

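Brush is held upright clear of the box at about (407,240); tip detection agrees with the prediction. Going over the beaker.

Call:
arm_command --steps '[{"wx": 0, "wy": 0, "wz": 0, "tx": 0, "ty": 0, "tz": -4.5, "grip": -1}, {"wx": 0, "wy": 0, "wz": 0, "tx": 0, "ty": 0, "tz": -4.5, "grip": -1}, {"wx": 0, "wy": 0, "wz": 0, "tx": -4.04, "ty": -2.83, "tz": 0, "grip": -1}, {"wx": 0, "wy": 0, "wz": 0, "tx": -4.04, "ty": -2.83, "tz": 0, "grip": -1}, {"wx": 0, "wy": 0, "wz": 0, "tx": -4.04, "ty": -2.83, "tz": 0, "grip": -1}, {"wx": 0, "wy": 0, "wz": 0, "tx": -4.04, "ty": -2.83, "tz": 0, "grip": -1}, {"wx": 0, "wy": 0, "wz": 0, "tx": -4.04, "ty": -2.83, "tz": 0, "grip": -1}, {"wx": 0, "wy": 0, "wz": 0, "tx": -4.04, "ty": -2.83, "tz": 0, "grip": -1}, {"wx": 0, "wy": 0, "wz": 0, "tx": -4.04, "ty": -2.83, "tz": 0, "grip": -1}, {"wx": 0, "wy": 0, "wz": 0, "tx": 0, "ty": 0, "tz": 0, "grip": -1}]'

```text
t: 12.4
position: [0.4641, -0.1847, 0.3171]
eef_rot: [-179.9, -0.0, 108.2]
ft_force: [-0.2, 0.2, -2.0]
width: 0.225
grip_force: 39.5
```

Call:
arm_command --steps '[{"wx": 0, "wy": 0, "wz": 0, "tx": 0, "ty": 0, "tz": 0, "grip": -1}, {"wx": 0, "wy": 0, "wz": 0, "tx": 0, "ty": 0, "tz": 0, "grip": -1}]'

```text
t: 12.65
position: [0.4651, -0.1812, 0.3175]
eef_rot: [-180.0, -0.0, 108.4]
ft_force: [-0.3, -0.3, -0.7]
width: 0.221
grip_force: 39.5
```

```bash
python3 - <<'E'
from h import *
S={c:imaging.snapshot(c) for c in("side","top")}
o=manip.get_obs(); print(o["position"].round(4),o["eef_rot"].round(1))
for c in S: print(c,"tip pred",proj(S[c],o["position"]-[0,0,.147]).round(1),"rim pred",proj(S[c],[.4645,-.182,.12]).round(1),[(np.round(d["xy"],1),round(d["confidence"],2)) for d in models.tip_of(c,"brush_tip")],[(np.round(d["xy"],1),round(d["confidence"],2)) for d in models.tip_of(c,"beaker_rim")])
k=lambda im,r,c:cv2.resize(im[r:r+120,c:c+110],None,fx=3.5,fy=3.5,interpolation=cv2.INTER_CUBIC)
cv2.imwrite("pics/over.png",np.hstack([k(S["side"]["image"],200,185),k(S["top"]["image"],160,270)])[:,:,::-1])
E
```

```text
[ 0.465  -0.1812  0.3176] [180.    0.  108.4]
side tip pred [[237.6 253.3]] rim pred [[237.9 268.6]] [(array([320.4, 236. ]), 0.96), (array([236.8, 253.5]), 0.64)] [(array([237. , 266.2]), 0.73)]
top tip pred [[329.3 226.8]] rim pred [[325.1 228.2]] [(array([260.7, 152.6]), 0.93), (array([328.8, 226.1]), 0.58), (array([118.1, 206.6]), 0.56)] [(array([326.8, 228.8]), 0.57), (array([189.3, 148.3]), 0.2)]
```

View pics/over.png

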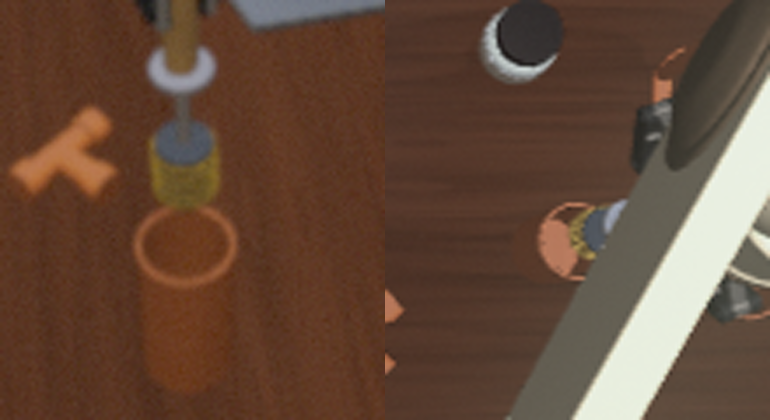

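The brush head (crop 183,170) sits over the beaker mouth (186,245), aligned to a couple of mm. Stroking.

Call:
arm_command --steps '[{"wx": 0, "wy": 0, "wz": 0, "tx": 0, "ty": 0, "tz": 4, "grip": -1}, {"wx": 0, "wy": 0, "wz": 0, "tx": 0, "ty": 0, "tz": 3, "grip": -1}, {"wx": 0, "wy": 0, "wz": 0, "tx": 0, "ty": 0, "tz": 3, "grip": -1}, {"wx": 0, "wy": 0, "wz": 0, "tx": 0, "ty": 0, "tz": 3, "grip": -1}, {"wx": 0, "wy": 0, "wz": 0, "tx": 0, "ty": 0, "tz": 2.4, "grip": -1}, {"wx": 0, "wy": 0, "wz": 0, "tx": 0, "ty": 0, "tz": 0, "grip": -1}, {"wx": 0, "wy": 0, "wz": 0, "tx": 0, "ty": 0, "tz": 0, "grip": -1}]'

```text
t: 13.82
position: [0.465, -0.1821, 0.1648]
eef_rot: [180.0, 0.1, 108.4]
ft_force: [0.0, 0.6, -0.7]
width: 0.223
grip_force: 39.5
```

Call:
arm_command --steps '[{"wx": 0, "wy": 0, "wz": 0, "tx": 0, "ty": 0, "tz": 0.3, "grip": -1}, {"wx": 0, "wy": 0, "wz": 0, "tx": 0, "ty": 0, "tz": 0, "grip": -1}, {"wx": 0, "wy": 0, "wz": 0, "tx": 0, "ty": 0, "tz": -3.7, "grip": -1}, {"wx": 0, "wy": 0, "wz": 0, "tx": 0, "ty": 0, "tz": -3.7, "grip": -1}, {"wx": 0, "wy": 0, "wz": 0, "tx": 0, "ty": 0, "tz": 0, "grip": -1}, {"wx": 0, "wy": 0, "wz": 0, "tx": 0, "ty": 0, "tz": 0, "grip": -1}]'

```text
t: 14.58
position: [0.4645, -0.1819, 0.2341]
eef_rot: [-180.0, -0.0, 108.4]
ft_force: [-0.2, -0.6, -1.7]
width: 0.223
grip_force: 39.7
```

Call:
arm_command --steps '[{"wx": 0, "wy": 0, "wz": 0, "tx": 0, "ty": 0, "tz": 3.7, "grip": -1}, {"wx": 0, "wy": 0, "wz": 0, "tx": 0, "ty": 0, "tz": 3.7, "grip": -1}, {"wx": 0, "wy": 0, "wz": 0, "tx": 0, "ty": 0, "tz": 0, "grip": -1}, {"wx": 0, "wy": 0, "wz": 0, "tx": 0, "ty": 0, "tz": 0, "grip": -1}]'

```text
t: 15.08
position: [0.465, -0.1821, 0.1616]
eef_rot: [180.0, 0.0, 108.4]
ft_force: [-1.0, -0.3, -1.0]
width: 0.227
grip_force: 39.5
```

Call:
arm_command --steps '[{"wx": 0, "wy": 0, "wz": 0, "tx": 0, "ty": 0, "tz": -3.7, "grip": -1}, {"wx": 0, "wy": 0, "wz": 0, "tx": 0, "ty": 0, "tz": -3.7, "grip": -1}, {"wx": 0, "wy": 0, "wz": 0, "tx": 0, "ty": 0, "tz": 0, "grip": -1}, {"wx": 0, "wy": 0, "wz": 0, "tx": 0, "ty": 0, "tz": 0, "grip": -1}]'

```text
t: 15.58
position: [0.4647, -0.182, 0.2349]
eef_rot: [180.0, 0.0, 108.4]
ft_force: [-0.0, -0.8, -2.2]
width: 0.222
grip_force: 39.7
```

Call:
arm_command --steps '[{"wx": 0, "wy": 0, "wz": 0, "tx": 0, "ty": 0, "tz": 3.7, "grip": -1}, {"wx": 0, "wy": 0, "wz": 0, "tx": 0, "ty": 0, "tz": 3.7, "grip": -1}, {"wx": 0, "wy": 0, "wz": 0, "tx": 0, "ty": 0, "tz": 0, "grip": -1}, {"wx": 0, "wy": 0, "wz": 0, "tx": 0, "ty": 0, "tz": 0, "grip": -1}]'

```text
t: 16.08
position: [0.465, -0.1822, 0.1618]
eef_rot: [180.0, 0.0, 108.4]
ft_force: [1.0, 0.6, -0.2]
width: 0.223
grip_force: 39.5
```

Call:
arm_command --steps '[{"wx": 0, "wy": 0, "wz": 0, "tx": 0, "ty": 0, "tz": -3.7, "grip": -1}, {"wx": 0, "wy": 0, "wz": 0, "tx": 0, "ty": 0, "tz": -3.7, "grip": -1}, {"wx": 0, "wy": 0, "wz": 0, "tx": 0, "ty": 0, "tz": 0, "grip": -1}, {"wx": 0, "wy": 0, "wz": 0, "tx": 0, "ty": 0, "tz": 0, "grip": -1}]'

```text
t: 16.58
position: [0.4647, -0.182, 0.2349]
eef_rot: [180.0, 0.0, 108.4]
ft_force: [-0.3, 0.6, -2.3]
width: 0.222
grip_force: 39.7
```

Call:
arm_command --steps '[{"wx": 0, "wy": 0, "wz": 0, "tx": 0, "ty": 0, "tz": -4, "grip": -1}, {"wx": 0, "wy": 0, "wz": 0, "tx": 0, "ty": 0, "tz": -4.2, "grip": -1}, {"wx": 0, "wy": 0, "wz": 0, "tx": 0, "ty": 0, "tz": 0, "grip": -1}, {"wx": 0, "wy": 0, "wz": 0, "tx": 4.04, "ty": 2.83, "tz": 0, "grip": -1}, {"wx": 0, "wy": 0, "wz": 0, "tx": 4.04, "ty": 2.83, "tz": 0, "grip": -1}, {"wx": 0, "wy": 0, "wz": 0, "tx": 4.04, "ty": 2.83, "tz": 0, "grip": -1}, {"wx": 0, "wy": 0, "wz": 0, "tx": 4.04, "ty": 2.83, "tz": 0, "grip": -1}, {"wx": 0, "wy": 0, "wz": 0, "tx": 4.04, "ty": 2.83, "tz": 0, "grip": -1}, {"wx": 0, "wy": 0, "wz": 0, "tx": 4.04, "ty": 2.83, "tz": 0, "grip": -1}, {"wx": 0, "wy": 0, "wz": 0, "tx": 4.04, "ty": 2.83, "tz": 0, "grip": -1}]'

```text
t: 17.82
position: [0.5635, 0.1505, 0.3148]
eef_rot: [-179.9, -0.0, 108.4]
ft_force: [1.0, -0.9, -0.9]
width: 0.226
grip_force: 39.6
```

Call:
arm_command --steps '[{"wx": 0, "wy": 0, "wz": 0, "tx": 0, "ty": 0, "tz": 4, "grip": -1}, {"wx": 0, "wy": 0, "wz": 0, "tx": 0, "ty": 0, "tz": 3, "grip": -1}, {"wx": 0, "wy": 0, "wz": 0, "tx": 0, "ty": 0, "tz": 0, "grip": -1}, {"wx": 0, "wy": 0, "wz": 0, "tx": 0, "ty": 0, "tz": 0, "grip": -1}]'

```text
t: 18.32
position: [0.5637, 0.1488, 0.2474]
eef_rot: [180.0, 0.0, 108.4]
ft_force: [-0.0, -0.2, -0.9]
width: 0.224
grip_force: 39.6
```

```bash
python3 - <<'E'
from h import *
state()
S={c:imaging.snapshot(c) for c in("side","top")}
o=manip.get_obs()
for c in S: print(c,"tip pred",proj(S[c],o["position"]-[0,0,.147]).round(1),[(np.round(d["xy"],1),round(d["confidence"],2)) for d in models.tip_of(c,"brush_tip")],"rim",[(np.round(d["xy"],1),round(d["confidence"],2)) for d in models.tip_of(c,"beaker_rim")][:1])
E
```

```text
t 18.32 box-frame tcp [-0.1392 -0.0402  0.2474] rot [180.    0.  108.4] w 0.224 F [-0.  -0.2 -0.9] g 39.59823489189148
side tip pred [[259.8 174. ]] [(array([257.9, 175.3]), 0.92), (array([241. , 146.8]), 0.68), (array([322.4, 236.9]), 0.6)] rim [(array([235.9, 266.6]), 0.61)]
top tip pred [[206.6 195.4]] [(array([261.6, 152.7]), 0.82), (array([122.9, 207.4]), 0.63), (array([205.3, 194.3]), 0.44)] rim [(array([323.1, 228.7]), 0.91)]
```

Call:
arm_command --steps '[{"wx": 0, "wy": 0, "wz": 0, "tx": 0, "ty": 0, "tz": 3, "grip": -1}, {"wx": 0, "wy": 0, "wz": 0, "tx": 0, "ty": 0, "tz": 0, "grip": -1}, {"wx": 0, "wy": 0, "wz": 0, "tx": 0, "ty": 2.3, "tz": 0, "grip": -1}, {"wx": 0, "wy": 0, "wz": 0, "tx": 0, "ty": 2.3, "tz": 0, "grip": -1}, {"wx": 0, "wy": 0, "wz": 0, "tx": 0, "ty": 0, "tz": 0, "grip": -1}]'

```text
t: 19.25
position: [0.6082, 0.1636, 0.2173]
eef_rot: [180.0, 0.0, 108.4]
ft_force: [0.6, 0.5, -1.1]
width: 0.221
grip_force: 39.8
```

Call:
arm_command --steps '[{"wx": 0, "wy": 0, "wz": 0, "tx": 0, "ty": 2.2, "tz": 0, "grip": -1}, {"wx": 0, "wy": 0, "wz": 0, "tx": 0, "ty": 2.2, "tz": 0, "grip": -1}, {"wx": 0, "wy": 0, "wz": 0, "tx": 0, "ty": 2.2, "tz": 0, "grip": -1}, {"wx": 0, "wy": 0, "wz": 0, "tx": 0, "ty": 0, "tz": 0, "grip": -1}, {"wx": 0, "wy": 0, "wz": 0, "tx": 0, "ty": 0, "tz": 0.45, "grip": -1}, {"wx": 0, "wy": 0, "wz": 0, "tx": 0, "ty": 0, "tz": 0, "grip": -1}]'

```text
t: 20.0
position: [0.6692, 0.1839, 0.2123]
eef_rot: [-180.0, 0.0, 108.4]
ft_force: [-0.7, -0.3, -1.9]
width: 0.222
grip_force: 40.0
```

```bash
python3 - <<'E'
from h import *
state()
a=imaging.snapshot("side")["image"]
cv2.imwrite("pics/in.png",cv2.resize(a[90:210,200:340],None,fx=4,fy=4)[:,:,::-1])
E
```

```text
t 20.0 box-frame tcp [-0.028  -0.0402  0.2123] rot [-180.     0.   108.4] w 0.222 F [-0.7 -0.3 -1.9] g 39.95200574398041
```

View pics/in.png

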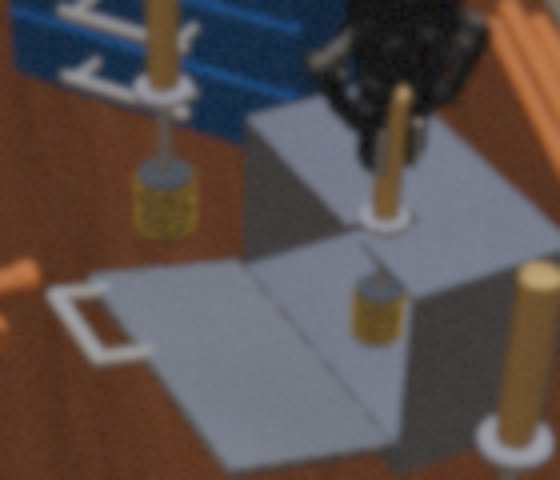

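The brush is in the slot with its collar on the roof (crop 386,217) and its head inside (378,310); the flap bar is at (100,325). Releasing.

Call:
arm_command --steps '[{"wx": 0, "wy": 0, "wz": 0, "tx": 0, "ty": 0, "tz": 0.1, "grip": -1}, {"wx": 0, "wy": 0, "wz": 0, "tx": 0, "ty": 0, "tz": 0, "grip": -0.4}, {"wx": 0, "wy": 0, "wz": 0, "tx": 0, "ty": 0, "tz": 0, "grip": 0}, {"wx": 0, "wy": 0, "wz": 0, "tx": 0, "ty": 0, "tz": 0, "grip": 0.3}, {"wx": 0, "wy": 0, "wz": 0, "tx": 0, "ty": 0, "tz": 0, "grip": 0.3}, {"wx": 0, "wy": 0, "wz": 0, "tx": 0, "ty": 0, "tz": -3, "grip": 0.3}, {"wx": 0, "wy": 0, "wz": 0, "tx": 0, "ty": 0, "tz": -4, "grip": 0.3}, {"wx": 0, "wy": 0, "wz": 0, "tx": 0, "ty": 0, "tz": -4, "grip": 0.3}, {"wx": 0, "wy": 0, "wz": 0, "tx": 0, "ty": 0, "tz": 0, "grip": 0.3}]'

```text
t: 21.18
position: [0.6704, 0.1843, 0.3247]
eef_rot: [179.7, 0.1, 108.4]
ft_force: [0.6, -0.9, -0.1]
width: 0.648
grip_force: 0.0
```

```bash
python3 - <<'E'
from h import *
state()
S={c:imaging.snapshot(c) for c in("side","top")}
for c in S:
  for n in("brush_collar","brush_tip","flap_bar"): print(c,n,[(np.round(d["xy"],1),round(d["confidence"],2)) for d in models.tip_of(c,n)])
print("pred collar",proj(S["side"],box2w(BP,[[-.028,-.04,.165],[-.028,-.04,.065]])))
for th in (1.15,1.25,1.35): print(th,proj(S["side"],box2w(BP,[-.064-.166*np.sin(th),.06,.03+.166*np.cos(th)])))
E
```

```text
t 21.18 box-frame tcp [-0.0268 -0.0402  0.3247] rot [1.797e+02 1.000e-01 1.084e+02] w 0.648 F [ 0.6 -0.9 -0.1] g 0.0
side brush_collar [(array([241.8, 112.8]), 0.9), (array([329.7, 201.3]), 0.58)]
side brush_tip [(array([241.8, 146.8]), 0.61), (array([322.3, 239.2]), 0.59), (array([288.3, 176.9]), 0.57)]
side flap_bar [(array([217.9, 171.6]), 0.7)]
top brush_collar [(array([261. , 140.3]), 0.81), (array([106.4, 203.9]), 0.7), (array([192.6, 154.2]), 0.63), (array([308.8, 175.1]), 0.58)]
top brush_tip [(array([259.6, 153.4]), 0.6)]
top flap_bar []
pred collar [[295.8614856  144.67885192]
 [293.50249553 172.48723902]]
1.15 [[220.0183587  162.16581957]]
1.25 [[218.34493414 166.94197316]]
1.35 [[217.20262345 171.64137968]]
```

Call:
arm_command --steps '[{"wx": 0, "wy": 0, "wz": 0, "tx": 2.04, "ty": -3.9, "tz": 0, "grip": -0.4}, {"wx": 0, "wy": 0, "wz": 0, "tx": 2.04, "ty": -3.9, "tz": 0, "grip": -0.4}, {"wx": 0, "wy": 0, "wz": 0, "tx": 2.04, "ty": -3.9, "tz": 0, "grip": -0.4}, {"wx": 0, "wy": 0, "wz": 0, "tx": 2.04, "ty": -3.9, "tz": 0, "grip": -0.4}, {"wx": 0, "wy": 0, "wz": 0, "tx": 2.04, "ty": -3.9, "tz": 0, "grip": -0.4}, {"wx": 0, "wy": 0, "wz": 0, "tx": 0, "ty": 0, "tz": 5, "grip": -0.4}, {"wx": 0, "wy": 0, "wz": 0, "tx": 0, "ty": 0, "tz": 5, "grip": -0.4}, {"wx": 0, "wy": 0, "wz": 0, "tx": 0, "ty": 0, "tz": 5, "grip": -0.4}, {"wx": 0, "wy": 0, "wz": 0, "tx": 0, "ty": 0, "tz": 3, "grip": -0.4}, {"wx": 0, "wy": 0, "wz": 0, "tx": 0, "ty": 0, "tz": 0, "grip": -0.4}]'

```text
t: 22.82
position: [0.4515, 0.2191, 0.1393]
eef_rot: [-179.8, -0.0, 108.4]
ft_force: [0.3, 0.1, 1.9]
width: 0.303
grip_force: 0.0
```

```bash
python3 - <<'E'
from h import *
state()
E
```

```text
t 22.82 box-frame tcp [-0.2234  0.062   0.1393] rot [-179.8   -0.   108.4] w 0.303 F [0.3 0.1 1.9] g 0.0
```

Call:
arm_command --steps '[{"wx": 0, "wy": 0, "wz": 0, "tx": 0, "ty": 0.15, "tz": 3, "grip": -0.45}, {"wx": 0, "wy": 0, "wz": 0, "tx": 0, "ty": 0, "tz": 2.5, "grip": -0.45}, {"wx": 0, "wy": 0, "wz": 0, "tx": 0, "ty": 0, "tz": 0, "grip": -0.45}, {"wx": 0, "wy": 0, "wz": 0, "tx": 0, "ty": 0, "tz": 1, "grip": -0.45}, {"wx": 0, "wy": 0, "wz": 0, "tx": 0, "ty": 0, "tz": 1, "grip": -0.45}, {"wx": 0, "wy": 0, "wz": 0, "tx": 0, "ty": 0, "tz": 0, "grip": -0.45}, {"wx": 0, "wy": 0, "wz": 0, "tx": 0, "ty": 0, "tz": 0, "grip": -0.65}, {"wx": 0, "wy": 0, "wz": 0, "tx": 0, "ty": 0, "tz": 0, "grip": -0.65}]'

```text
t: 23.82
position: [0.4542, 0.22, 0.0664]
eef_rot: [180.0, 0.0, 108.4]
ft_force: [-0.6, -0.4, -0.3]
width: 0.177
grip_force: 0.0
```

```bash
python3 - <<'E'
from h import *
state()
E
```

```text
t 23.82 box-frame tcp [-0.2206  0.062   0.0664] rot [180.    0.  108.4] w 0.177 F [-0.6 -0.4 -0.3] g 0.0
```

Call:
arm_command --steps '[{"wx": 0, "wy": 0, "wz": 0, "tx": 0, "ty": 0, "tz": 0.3, "grip": -0.65}, {"wx": 0, "wy": 0, "wz": 0, "tx": 0, "ty": 0, "tz": 0, "grip": -1}, {"wx": 0, "wy": 0, "wz": 0, "tx": 0, "ty": 0, "tz": 0, "grip": -1}, {"wx": 0, "wy": 0, "wz": 0, "tx": 0, "ty": 0, "tz": 0, "grip": -1}]' --grip_force 40

```text
t: 24.32
position: [0.454, 0.2199, 0.0629]
eef_rot: [-180.0, 0.0, 108.4]
ft_force: [0.7, 0.6, -4.9]
width: 0.12
grip_force: 39.3
```

```bash
python3 - <<'E'
from h import *
state()
E
```

```text
t 24.32 box-frame tcp [-0.2208  0.062   0.0629] rot [-180.     0.   108.4] w 0.12 F [ 0.7  0.6 -4.9] g 39.32364284992218
```

Bar gripped. Closing along the arc, first half.

Call:
arm_command --steps '[{"wx": 0, "wy": 0, "wz": 0, "tx": 0, "ty": 0.71, "tz": -2.04, "grip": -1}, {"wx": 0, "wy": 0, "wz": 0, "tx": 0, "ty": 0.97, "tz": -1.93, "grip": -1}, {"wx": 0, "wy": 0, "wz": 0, "tx": 0, "ty": 1.21, "tz": -1.79, "grip": -1}, {"wx": 0, "wy": 0, "wz": 0, "tx": 0, "ty": 1.43, "tz": -1.61, "grip": -1}, {"wx": 0, "wy": 0, "wz": 0, "tx": 0, "ty": 1.63, "tz": -1.41, "grip": -1}, {"wx": 0, "wy": 0, "wz": 0, "tx": 0, "ty": 0, "tz": 0, "grip": -1}]'

```text
t: 25.08
position: [0.5093, 0.2388, 0.1546]
eef_rot: [-179.9, -0.0, 108.4]
ft_force: [-36.3, -9.8, 48.9]
width: 0.118
grip_force: 45.8
```

```bash
python3 - <<'E'
from h import *
state()
E
```

```text
t 25.07 box-frame tcp [-0.1623  0.0624  0.1546] rot [-179.9   -0.   108.4] w 0.118 F [-36.3  -9.8  48.9] g 45.76758295297623
```

Call:
arm_command --steps '[{"wx": 0, "wy": 0, "wz": 0, "tx": 0, "ty": -0.3, "tz": -0.4, "grip": -1}, {"wx": 0, "wy": 0, "wz": 0, "tx": 0, "ty": 0, "tz": 0, "grip": -1}]'

```text
t: 25.32
position: [0.5082, 0.2383, 0.1547]
eef_rot: [179.9, -0.0, 108.4]
ft_force: [8.2, 5.6, -10.2]
width: 0.115
grip_force: 41.4
```

```bash
python3 - <<'E'
from h import *
state()
S=imaging.snapshot("side")
print([(np.round(d["xy"],1),round(d["confidence"],2)) for d in models.tip_of("side","flap_bar")])
for th in (.55,.65,.75): print(th,proj(S,box2w(BP,[-.064-.166*np.sin(th),.06,.03+.166*np.cos(th)])))
E
```

```text
t 25.32 box-frame tcp [-0.1636  0.0623  0.1547] rot [179.9  -0.  108.4] w 0.115 F [  8.2   5.6 -10.2] g 41.35558605194092
[]
0.55 [[240.07643231 135.20802655]]
0.65 [[235.71272364 139.19923395]]
0.75 [[231.69862947 143.4692351 ]]
```

Call:
arm_command --steps '[{"wx": 0, "wy": 0, "wz": 0, "tx": 0, "ty": 1.78, "tz": -1.08, "grip": -1}, {"wx": 0, "wy": 0, "wz": 0, "tx": 0, "ty": 1.86, "tz": -0.91, "grip": -1}, {"wx": 0, "wy": 0, "wz": 0, "tx": 0, "ty": 0, "tz": 0, "grip": -1}]'

```text
t: 25.8
position: [0.5429, 0.2501, 0.1766]
eef_rot: [179.9, -0.1, 108.4]
ft_force: [-6.7, 2.5, 16.1]
width: 0.121
grip_force: 44.4
```

```bash
python3 - <<'E'
from h import *
state()
E
```

```text
t 25.8 box-frame tcp [-0.1269  0.0625  0.1766] rot [ 1.799e+02 -1.000e-01  1.084e+02] w 0.121 F [-6.7  2.5 16.1] g 44.36134457588196
```

Call:
arm_command --steps '[{"wx": 0, "wy": 0, "wz": 0, "tx": 0, "ty": 1.96, "tz": -0.75, "grip": -1}, {"wx": 0, "wy": 0, "wz": 0, "tx": 0, "ty": 2.03, "tz": -0.43, "grip": -1}, {"wx": 0, "wy": 0, "wz": 0, "tx": 0, "ty": 0, "tz": 0, "grip": -1}]'

```text
t: 26.18
position: [0.5812, 0.2625, 0.1876]
eef_rot: [179.9, -0.0, 108.4]
ft_force: [1.1, 3.3, 8.0]
width: 0.122
grip_force: 44.8
```

```bash
python3 - <<'E'
from h import *
state()
E
```

```text
t 26.18 box-frame tcp [-0.0867  0.0622  0.1876] rot [179.9  -0.  108.4] w 0.122 F [1.1 3.3 8. ] g 44.82532739639282
```

Call:
arm_command --steps '[{"wx": 0, "wy": 0, "wz": 0, "tx": 0, "ty": 1.6, "tz": -0.2, "grip": -1}, {"wx": 0, "wy": 0, "wz": 0, "tx": 0, "ty": 0.5, "tz": 0, "grip": -1}, {"wx": 0, "wy": 0, "wz": 0, "tx": 0, "ty": 0, "tz": 0, "grip": -1}]'

```text
t: 26.55
position: [0.6005, 0.2687, 0.1897]
eef_rot: [179.9, -0.0, 108.4]
ft_force: [1.1, 1.9, 8.0]
width: 0.115
grip_force: 44.9
```

Call:
arm_command --steps '[{"wx": 0, "wy": 0, "wz": 0, "tx": 0, "ty": 0.15, "tz": 0, "grip": -1}, {"wx": 0, "wy": 0, "wz": 0, "tx": 0, "ty": 0, "tz": 0, "grip": -1}]'

```text
t: 26.8
position: [0.6014, 0.269, 0.1897]
eef_rot: [179.9, -0.0, 108.4]
ft_force: [-2.7, 0.7, 8.5]
width: 0.117
grip_force: 45.0
```

```bash
python3 - <<'E'
from h import *
state()
E
```

```text
t 26.8 box-frame tcp [-0.0655  0.062   0.1897] rot [179.9  -0.  108.4] w 0.117 F [-2.7  0.7  8.5] g 44.988375306129456
```

Nearly there; press to the stop.

Call:
arm_command --steps '[{"wx": 0, "wy": 0, "wz": 0, "tx": 0, "ty": 0.15, "tz": 0, "grip": -1}, {"wx": 0, "wy": 0, "wz": 0, "tx": 0, "ty": 0, "tz": 0, "grip": -1}]'

```text
t: 27.05
position: [0.6027, 0.2695, 0.1897]
eef_rot: [179.9, -0.0, 108.4]
ft_force: [-2.6, 0.6, 9.4]
width: 0.114
grip_force: 45.1
```

Call:
arm_command --steps '[{"wx": 0, "wy": 0, "wz": 0, "tx": 0, "ty": 0.1, "tz": 0, "grip": -1}, {"wx": 0, "wy": 0, "wz": 0, "tx": 0, "ty": 0, "tz": 0, "grip": -1}]'

```text
t: 27.3
position: [0.6036, 0.2698, 0.1898]
eef_rot: [179.9, -0.0, 108.4]
ft_force: [-3.5, 0.3, 9.7]
width: 0.118
grip_force: 45.1
```

Call:
arm_command --steps '[{"wx": 0, "wy": 0, "wz": 0, "tx": 0, "ty": 0.15, "tz": 0, "grip": -1}, {"wx": 0, "wy": 0, "wz": 0, "tx": 0, "ty": 0, "tz": 0, "grip": -1}]'

```text
t: 27.55
position: [0.6051, 0.2703, 0.1898]
eef_rot: [179.9, -0.0, 108.4]
ft_force: [-2.9, 0.5, 11.0]
width: 0.115
grip_force: 45.1
```

Call:
arm_command --steps '[{"wx": 0, "wy": 0, "wz": 0, "tx": 0, "ty": 0.15, "tz": 0, "grip": -1}, {"wx": 0, "wy": 0, "wz": 0, "tx": 0, "ty": 0, "tz": 0, "grip": -1}]'

```text
t: 27.8
position: [0.6065, 0.2707, 0.1898]
eef_rot: [179.9, -0.0, 108.4]
ft_force: [-4.9, 0.2, 11.3]
width: 0.116
grip_force: 45.1
```

Call:
arm_command --steps '[{"wx": 0, "wy": 0, "wz": 0, "tx": 0, "ty": 0.2, "tz": 0, "grip": -1}, {"wx": 0, "wy": 0, "wz": 0, "tx": 0, "ty": 0, "tz": 0, "grip": -1}]'

```text
t: 28.05
position: [0.6074, 0.2711, 0.1898]
eef_rot: [-179.9, 0.0, 108.4]
ft_force: [-13.7, -4.5, 14.3]
width: 0.118
grip_force: 45.6
```

Call:
arm_command --steps '[{"wx": 0, "wy": 0, "wz": 0, "tx": 0, "ty": 0.2, "tz": 0, "grip": -1}, {"wx": 0, "wy": 0, "wz": 0, "tx": 0, "ty": 0, "tz": 0, "grip": -1}]'

```text
t: 28.3
position: [0.6077, 0.2711, 0.1899]
eef_rot: [-179.7, 0.0, 108.4]
ft_force: [-31.2, -11.0, 22.4]
width: 0.114
grip_force: 46.4
```

```bash
python3 - <<'E'
from h import *
state()
a=imaging.snapshot("side")["image"]
cv2.imwrite("pics/shut.png",cv2.resize(a[90:210,200:340],None,fx=4,fy=4)[:,:,::-1])
E
```

```text
t 28.3 box-frame tcp [-0.0588  0.062   0.1899] rot [-179.7    0.   108.4] w 0.114 F [-31.2 -11.   22.4] g 46.391083002090454
```

View pics/shut.png

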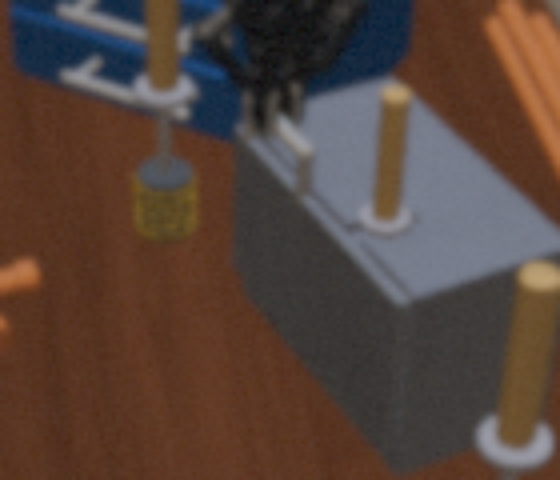

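Stop reached: the flap is upright against the front (crop 300,190) and the brush hangs at (385,217). Releasing and retreating.

Call:
arm_command --steps '[{"wx": 0, "wy": 0, "wz": 0, "tx": 0, "ty": -0.2, "tz": 0, "grip": -1}, {"wx": 0, "wy": 0, "wz": 0, "tx": 0, "ty": 0, "tz": 0, "grip": -0.4}, {"wx": 0, "wy": 0, "wz": 0, "tx": 0, "ty": 0, "tz": 0, "grip": -0.2}, {"wx": 0, "wy": 0, "wz": 0, "tx": 0, "ty": 0, "tz": 0, "grip": -0.2}, {"wx": 0, "wy": 0, "wz": 0, "tx": 0, "ty": 0, "tz": -3, "grip": -0.2}, {"wx": 0, "wy": 0, "wz": 0, "tx": 0, "ty": 0, "tz": -5, "grip": -0.2}, {"wx": 0, "wy": 0, "wz": 0, "tx": 0, "ty": -2, "tz": -5, "grip": -0.2}, {"wx": 0, "wy": 0, "wz": 0, "tx": 0, "ty": -5, "tz": 0, "grip": -0.2}, {"wx": 0, "wy": 0, "wz": 0, "tx": 0, "ty": -5, "tz": 0, "grip": -0.2}, {"wx": 0, "wy": 0, "wz": 0, "tx": 0, "ty": -5, "tz": 0, "grip": -0.2}]'

```text
t: 29.6
position: [0.4458, 0.2172, 0.3184]
eef_rot: [-180.0, 0.0, 108.4]
ft_force: [-0.7, 0.5, 0.4]
width: 0.401
grip_force: 0.0
```

Call:
arm_command --steps '[{"wx": 0, "wy": 0, "wz": 0, "tx": 0, "ty": -5, "tz": 0, "grip": -0.2}, {"wx": 0, "wy": 0, "wz": 0, "tx": 0, "ty": 0, "tz": 0, "grip": -0.2}, {"wx": 0, "wy": 0, "wz": 0, "tx": 0, "ty": 0, "tz": 0, "grip": -0.2}, {"wx": 0, "wy": 0, "wz": 0, "tx": 0, "ty": 0, "tz": 0, "grip": -0.2}]'

```text
t: 30.1
position: [0.4005, 0.2021, 0.3182]
eef_rot: [-179.9, 0.0, 108.4]
ft_force: [-0.1, -0.4, -0.8]
width: 0.399
grip_force: 0.0
```

```bash
python3 - <<'E'
from h import *
state()
S={c:imaging.snapshot(c) for c in("side","top")}
k=lambda im,r,c:cv2.resize(im[r:r+120,c:c+110],None,fx=3.5,fy=3.5,interpolation=cv2.INTER_CUBIC)
cv2.imwrite("pics/end.png",np.hstack([k(S["side"]["image"],90,220),k(S["top"]["image"],100,120)])[:,:,::-1])
print([(n,c,[(np.round(d["xy"],1),round(d["confidence"],2)) for d in models.tip_of(c,n)][:3]) for n in("beaker_rim","flap_bar","brush_collar") for c in S])
for th in (0,.08,.15): print(th,proj(S["side"],box2w(BP,[-.064-.166*np.sin(th),.06,.03+.166*np.cos(th)])))
E
```

```text
t 30.1 box-frame tcp [-0.2772  0.062   0.3182] rot [-179.9    0.   108.4] w 0.399 F [-0.1 -0.4 -0.8] g 0.0
[('beaker_rim', 'side', [(array([234.6, 267.5]), 0.61)]), ('beaker_rim', 'top', [(array([326.8, 228.3]), 0.75)]), ('flap_bar', 'side', [(array([268.1, 122.8]), 0.75)]), ('flap_bar', 'top', [(array([156.1, 173.7]), 0.86)]), ('brush_collar', 'side', [(array([240. , 113.6]), 0.91), (array([328. , 200.7]), 0.83), (array([294.9, 147.7]), 0.62)]), ('brush_collar', 'top', [(array([105.5, 201.9]), 0.81), (array([261.2, 143.6]), 0.73), (array([191.3, 153.2]), 0.61)])]
0 [[267.64143949 120.31706496]]
0.08 [[263.48952747 121.61310032]]
0.15 [[259.84970922 123.00855091]]
```

View pics/end.png

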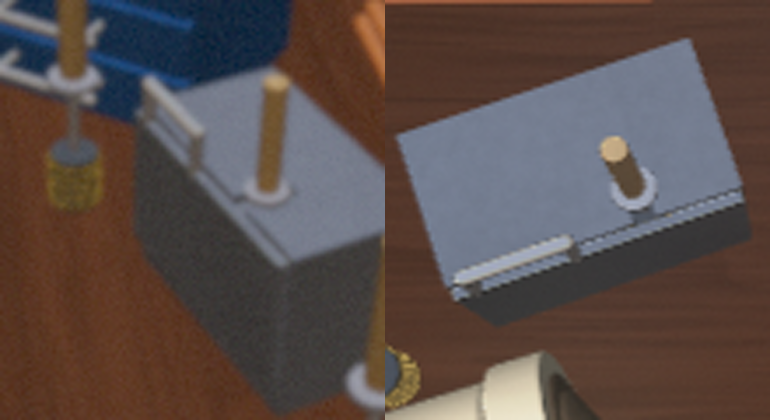

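The flap is shut (bar at side 268,123, matching 0 rad), the brush hangs upright in the slot (crop 268,188), the beaker is unmoved and the arm is clear.

```bash
python3 -c "
from station import job
print(job.close_job())"
```

```text
the job is handed in; nothing more can be done
None
```

I handed the job in at about 30 s. The beaker got its three full strokes, the brush hangs in its slot again, the flap is shut and the beaker is where it stood; `close_job()` returned no verdict, so this rests on the last pictures and the arm's readings.

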